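Load the cleaning-tool panel

ROBOT

A 6-joint arm with a two-finger parallel gripper is mounted at the origin on the work surface. World frame = base frame: x ahead of the robot, y to its left, z up, the work surface at z = 0. Lengths are in m, angles in rad, forces in N, time in s.
With the tool pointing down it reaches from about 0.225 to 0.875 m from the base axis. Payload 3.4 kg.
Tool frame: the origin (TCP) lies at the very end of the fingers, on their centre line; the grasp point (between the pads) lies 19 mm behind it; z points along the fingers, y is the line along which they close (so a half turn about z gives the same grasp; the last joint's range is limited). The gripper opens to 85 mm and grips with 20 to 120 N. Pads are 22 mm wide; open, the fingers measure 114 mm over their backs; the gripper's body (76 mm by 85 mm) begins 54 mm behind the grasp point. The pads swing forward as they close: fully open they stand 13 mm farther back than shut.
Start: joints at [-1.292, 0.276, 1.505, -0, 1.361, -0.121], TCP at [0.224, -0.53, 0.231] pointing down, gripper open.
Joint ranges: [-2.89, 2.89], [-0.75, 2.08], [0.22, 2.7], [-1.18, 4.32], [0.11, 2.71], [-2.7, 2.7]. Speed limits (rad/s): [2.57, 2.57, 3.14, 3.14, 3.14, 3.14].

INTERFACE

Orientations are given as a unit quaternion [w, x, y, z].
In Python, from rig import manip, eyes gives the robot as it stands.
- The arm moves only by the tool servo_tool, never from a script. Its argument "series" is text: rows parted by semicolons, each of 7 numbers parted by spaces: the shift along the tool's x, y, z in m, then the turn, a rotation vector about the tool's x, y, z in degrees, then the closure, from 0 (fully open) to 1 (shut). In form: dx dy dz ax ay az fingers; .... A call has 1 to 5 rows; each row is the pose to reach, as a shift and turn from the pose commanded when the call began, along the tool's axes at that moment; what a row does not reach only later rows make up. A row lasts 1/10 s, in which the tool goes at most 50 mm and 8.59 degrees, less where a joint would pass 70% of its speed; a pose out of reach is approached as far as the arm can. A call with a gripper value outside its range is refused whole. The fingers move at their own pace and stop on an object; "squeeze" is the grip in N (left out, the last holds). Time passes only in rows, so rows that repeat a pose let the fingers close. It gives the time, the measured TCP pose, the force, the opening and the grip force at its end, in the units of the state.
- manip.get_state(): the state, without advancing time (a new reading comes with each control period).
- eyes.get_image(name): name is "scene" or "top"; returns the picture (384x512x3 uint8, red, green, blue); there is no depth.
- eyes.camera_info(name): a dict with "fx", "fy", "cx", "cy" (pixels), "eye" and "orientation" of the camera in the world. Camera axes: x right, y down, z forward; pixel columns grow to the right and rows downward; lengths in m; the calibration is good to about 2 mm. A picture is of the moment at which its call begins. camera_info takes no time and is no camera call.
- manip.sign_off(): hands the job in; it is judged then, once.
The state is a dict: "clock": time; "qpos": joint angles; "qd": joint speeds; "effort": joint torques, N m; "position": TCP position; "ee_rot": TCP orientation; "contact_force": force on the tool from outside, world axes, zero at the start; "moment": the same for the moment, N m; "width": finger opening in m; "gripper_force": force on a finger pad.
Only numpy, scipy, OpenCV 4.12 (cv2) and the standard library are available. Lean on these libraries where they do the work, as an engineer would, in place of code of your own. Each camera call takes 0.05 s, during which the arm holds its last target. There are 200 camera calls.

TASK

Fit out the slatwall panel that lies on the bench: put the bottle brush, the squeegee, the crevice tool and the dispenser each into the holder whose outline matches it, right on the outline and the same way round (bristles, blade, slim tip and blue cap point away from the robot), lying fully down on its plate between the clips. Let go of everything, and leave the latch box and the amber bottle where they are.

Things in the scene. Friction and masses are not known exactly. Their poses are not given: they have to be found in the camera images.
- brush: Bamboo bottle brush with cream bristles, 160 mm long along x, 36 mm wide and high at both ends. Loose, lying flat. Origin: on the underside, at the place to grip (near its balance point); z up; bristle head at +x (x 30 to 80 mm), square bamboo butt at x -80 to -64 mm. Between them a round handle of 22 mm diameter, its axis 18 mm above the underside. 50 to 95 g.
- squeegee: Pink plastic T-shaped squeegee, 147 mm long along x. Loose, lying flat. Origin: on the underside, at the place to grip (near its balance point); z up; handle 24 mm wide and 22 mm high from x -85 to 30 mm; crossbar 110 mm long along y at x 30 to 50 mm, 20 mm high, then a black blade to x 62 mm. 65 to 125 g.
- crevice_tool: Slim chrome vacuum crevice tool, 155 mm long along x. Loose, lying flat. Origin: on the underside, at the place to grip (near its balance point); z up; flat body 24 mm wide and 18 mm high from x -30 mm to its tip at x 75 mm; round collar of 30 mm diameter at x -80 to -25 mm. 90 to 165 g.
- dispenser: Closed transparent tablet dispenser lying on its back, white and green tablets inside, blue cap at its +x end; 100 mm long along x, 46 mm wide, 40 mm high. Loose, lying flat. Origin: on the underside, at the place to grip (near its balance point); z up; origin at the middle of its length. 120 to 220 g.
- brush_holder: Holder with the tan outline of the bottle brush (wide bristle end towards +x). Fixed white plate, 6 mm, on a 12 mm panel: things rest 18 mm above the table. Origin: plate underside; the seated thing has its origin at (-30, 0, 6) mm here and its x axis along this x. Rigid flared clip prongs, 10 mm wide, 25 mm high, at x -75 (28 mm apart below, 45 at the top) and x 25 mm (42, 59).
- squeegee_holder: Holder with the pink T-shaped outline of the squeegee (crossbar towards +x). Fixed white plate, 6 mm, on a 12 mm panel: things rest 18 mm above the table. Origin: plate underside; the seated thing has its origin at (-30, 0, 6) mm here and its x axis along this x. Rigid flared clip prongs, 10 mm wide, 25 mm high, at x -98 and -66 mm (30 mm apart below, 47 at the top).
- crevice_holder: Holder with the dark grey outline of the crevice tool (slim tip towards +x). Fixed white plate, 6 mm, on a 12 mm panel: things rest 18 mm above the table. Origin: plate underside; the seated thing has its origin at (-30, 0, 6) mm here and its x axis along this x. Rigid flared clip prongs, 10 mm wide, 25 mm high, at x -85 (36 mm apart below, 53 at the top) and x 20 mm (30, 47).
- dispenser_holder: Holder with the light blue rectangular outline of the dispenser (dark blue cap end at +x). Fixed white plate, 6 mm, on a 12 mm panel: things rest 18 mm above the table. Origin: plate underside; the seated thing has its origin at (-30, 0, 6) mm here and its x axis along this x. Rigid flared clip prongs, 10 mm wide, 25 mm high, at x -66 and 6 mm (52 mm apart below, 69 at the top).
- latch_box: Bystander: small closed grey hinged box with an orange lid and a black latch, 104 x 89 mm, 50 mm high, loose. Origin: centre of its underside. Leave alone.
- bottle: Bystander: closed amber bottle, 64 mm diameter, 130 mm high, standing loose. Origin: centre of its underside. Leave alone.
There are look-alikes about, which are no part of the job. Leave any black or red look-alike of the crevice_tool alone.

How it is judged:
At the end, for the whole second after the job is handed in: Each of the four things rests in its own holder: its origin within 12 mm along and 10 mm across of the place marked by the outline, flat on the plate (height within 4 mm, tilt under 0.1 rad), its axis within 0.15 rad of the outline's and pointing the same way, and at rest (x of brush in the frame of brush_holder between -0.042 and -0.018 m and y of brush in the frame of brush_holder between -0.01 and 0.01 m and z of brush in the frame of brush_holder between 0.002 and 0.01 m and x of brush_holder in the frame of brush above 0 m and angle between the x axis of brush and the x axis of brush_holder, either way round below 0.15 rad and angle between each of brush, squeegee, crevice_tool, dispenser's own z axis and vertical below 0.1 rad and linear speed of each of brush, squeegee, crevice_tool, dispenser below 0.02 m/s and angular speed of each of brush, squeegee, crevice_tool, dispenser below 0.2 rad/s and x of squeegee in the frame of squeegee_holder between -0.042 and -0.018 m and y of squeegee in the frame of squeegee_holder between -0.01 and 0.01 m and z of squeegee in the frame of squeegee_holder between 0.002 and 0.01 m and x of squeegee_holder in the frame of squeegee above 0 m and angle between the x axis of squeegee and the x axis of squeegee_holder, either way round below 0.15 rad and x of crevice_tool in the frame of crevice_holder between -0.042 and -0.018 m and y of crevice_tool in the frame of crevice_holder between -0.01 and 0.01 m and z of crevice_tool in the frame of crevice_holder between 0.002 and 0.01 m and x of crevice_holder in the frame of crevice_tool above 0 m and angle between the x axis of crevice_tool and the x axis of crevice_holder, either way round below 0.15 rad and x of dispenser in the frame of dispenser_holder between -0.042 and -0.018 m and y of dispenser in the frame of dispenser_holder between -0.01 and 0.01 m and z of dispenser in the frame of dispenser_holder between 0.002 and 0.01 m and x of dispenser_holder in the frame of dispenser above 0 m and angle between the x axis of dispenser and the x axis of dispenser_holder, either way round below 0.15 rad); the robot touches nothing.
It fails at once if the latch box is pushed or lifted more than 20 mm from its place (distance of latch_box from where it was at the start of the episode above 0.02 m).
It fails at once if the amber bottle is pushed or lifted more than 20 mm from its place (distance of bottle from where it was at the start of the episode above 0.02 m).
It also fails if it takes over 112 s, if anything falls off the work surface, if the arm or the gripper's body presses on something with over 40 N, if the wrist force passes 120 N, or if a joint passes its speed limit or range.

## Working session

There is one attempt and no reset: what is moved stays moved. The work goes in short steps, Python scripts to look and compute and a tool call to move; the robot and the scene stay as the last step left them, time stands still between calls to the robot, and variables do not carry over. Pictures are saved under pics/ and viewed, at most 14 in all, crops included, and the job is handed in when it is done.

Besides the shell and the picture viewer there is one more tool, called after "Call:" by a JSON object that holds its "method" and its "body". servo_tool: Moves the arm, as the interface text tells. Its arguments: {"type":"object","properties":{"series":{"type":"string"},"squeeze":{"type":"number"}},"required":["series"]}

```bash
ls; mkdir -p pics
python3 - <<'E'
from rig import manip, eyes
import cv2
for n in ("scene","top"):
    im=eyes.get_image(n); cv2.imwrite(f"pics/{n}0.png",cv2.resize(im[:,:,::-1],(800,600),interpolation=cv2.INTER_CUBIC)); cv2.imwrite(f"{n}_raw.png",im[:,:,::-1])
    print(n,eyes.camera_info(n))
print(manip.get_state())
E
```

```text
pics
scene {'fx': 469.4833362325943, 'fy': 469.4833362325943, 'cx': 259.03143089321316, 'cy': 196.91597839276358, 'eye': array([1.2176342 , 0.16573894, 1.33793313]), 'orientation': array([-0.17666427,  0.61343199,  0.73984483, -0.21241601])}
top {'fx': 452.91543387168, 'fy': 452.91543387168, 'cx': 247.22848746543696, 'cy': 192.2565660949568, 'eye': array([0.25272781, 0.01727592, 1.63659364]), 'orientation': array([-0.03764637,  0.71357011, -0.69815461,  0.04450384])}
{'clock': 0.1, 'qpos': array([-1.29199617e+00,  2.76556544e-01,  1.50598903e+00, -3.27972877e-06,
        1.36068088e+00, -1.20999338e-01]), 'qd': array([-0.00056577, -0.00098471, -0.00051179, -0.00095544,  0.00043572,
        0.00125608]), 'effort': array([ 1.41917899e-03, -4.17698121e+01, -2.46405280e+01, -2.46616737e-04,
        5.69426207e-03,  7.37787559e-06]), 'position': array([ 0.22367828, -0.52921936,  0.23051903]), 'ee_rot': array([-8.14235025e-04,  9.80086095e-01,  1.98571347e-01, -6.59856440e-05]), 'contact_force': array([-0.55387751,  0.30552105,  0.58548589]), 'moment': array([-0.00299077, -0.05757353,  0.06024927]), 'gripper_force': 0.0, 'width': 0.08532368513085162}
```

View pics/top0.png

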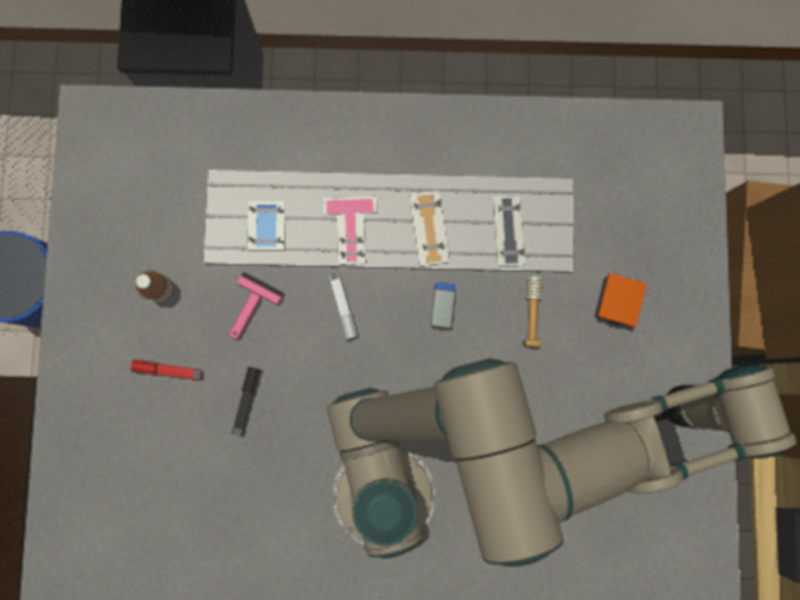

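View pics/scene0.png

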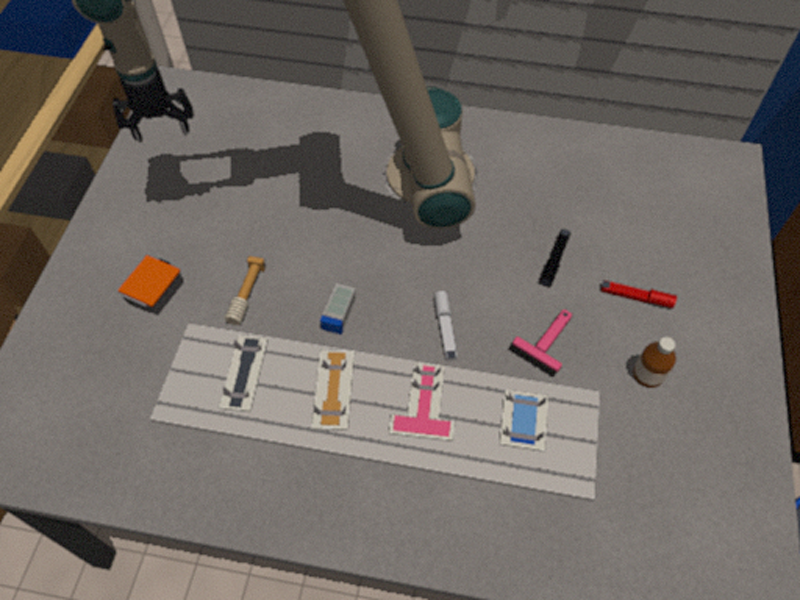

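Top view (800×600): holders dispenser (265,226), squeegee (350,225), brush (430,228), crevice (509,230). Loose items: squeegee (255,305), crevice tool (343,308), dispenser (443,306) and brush (533,312), with the box and bottle at the flanks. The scene view shows the same layout mirrored.

```bash
cat > h.py <<'E'
import numpy as np, cv2
from scipy.spatial.transform import Rotation as R
from rig import manip, eyes
CI={n:eyes.camera_info(n) for n in("scene","top")}
def rot(q): return R.from_quat(np.r_[q[1:],q[0]])
def ray(n,uv):
    c=CI[n]; d=np.array([(uv[0]-c['cx'])/c['fx'],(uv[1]-c['cy'])/c['fy'],1.])
    return c['eye'],rot(c['orientation']).apply(d)
def plane(n,uv,z):
    o,d=ray(n,uv); return o+d*(z-o[2])/d[2]
def tri(a,b):
    o1,d1=ray("top",a);o2,d2=ray("scene",b)
    s=np.linalg.lstsq(np.c_[d1,-d2],o2-o1,rcond=None)[0]
    p,q=o1+s[0]*d1,o2+s[1]*d2
    return (p+q)/2,np.linalg.norm(p-q)
def proj(n,p):
    c=CI[n]; v=rot(c['orientation']).inv().apply(np.array(p)-c['eye']); return np.array([v[0]/v[2]*c['fx']+c['cx'],v[1]/v[2]*c['fy']+c['cy']])
def hold(px,py,z,yaw):
    "shift and turn to bring TCP to pose, tool down, tool x at yaw deg"
    s=manip.get_state(); T=rot(s['ee_rot']); y=np.radians(yaw)
    G=R.from_matrix(np.c_[[np.cos(y),np.sin(y),0],[np.sin(y),-np.cos(y),0],[0,0,-1]])
    print("shift mm",np.round(T.inv().apply(np.array([px,py,z])-s['position'])*1e3,1),"turn",np.round(np.degrees((T.inv()*G).as_rotvec()),1),
      "t",round(s['clock'],2),"w",round(s['width'],4))
E
cat > m.py <<'E'
from h import *
# name: hsv lo, hi, ROI top (800x600 px), ROI scene, plane z
M={ 'brush':((8,55,60),(30,255,255),(515,270,550,352),(220,250,275,328),.018),
 'squeegee':((150,80,60),(179,255,255),(225,268,290,345),(505,305,578,380),.02),
 'crevice':((0,0,165),(179,60,255),(325,268,362,345),(430,285,462,362),.018),
 'dispcap':((105,110,40),(130,255,255),(425,275,462,335),(315,280,360,335),.03),
 'Hbrush':((8,90,60),(30,255,255),(405,188,455,270),(308,340,360,432),.018),
 'Hsqueegee':((150,80,60),(179,255,255),(320,188,382,270),(385,355,458,440),.018),
 'Hcrevice':((0,0,0),(179,255,95),(490,188,530,270),(218,330,270,412),.018),
 'Hdisp':((95,80,60),(130,255,255),(240,195,292,255),(495,385,552,450),.018)}
for k,(lo,hi,rt,rs,z) in M.items():
    c={}
    for n,r in(("top",rt),("scene",rs)):
        im=cv2.imread(f"{n}_raw.png"); x0,y0,x1,y1=[int(v/1.5625) for v in r]
        m=cv2.inRange(cv2.cvtColor(cv2.resize(im[y0:y1,x0:x1],None,fx=4,fy=4,interpolation=cv2.INTER_CUBIC),cv2.COLOR_BGR2HSV),lo,hi)
        cv2.imwrite(f"mask_{k}_{n}.png",m)
        p=cv2.findNonZero(m); uv=lambda q:(np.array(q,float)+.5)/4-.5+[x0,y0]
        c[n]=uv(p[:,0].mean(0)); 
        P=np.array([plane(n,uv(q),z)[:2] for q in p[:,0]])*1e3
        (cx,cy),(w,h),a=cv2.minAreaRect(P.astype(np.float32))
        e,v=np.linalg.eigh(np.cov(P.T)); d=v[:,1]*np.sign(v[0,1])
        print(k,n,"mean",P.mean(0).round(1),"rect",round(cx,1),round(cy,1),round(w,1),round(h,1),round(a,1),"pca",np.degrees(np.arctan2(d[1],d[0])).round(1))
    t,g=tri(c["top"],c["scene"]); print("   tri mm",(t*1e3).round(1),"gap",round(g*1e3,1))
E
python3 m.py
python3 - <<'E'
import cv2,numpy as np
im=cv2.imread("top_raw.png")
cv2.imwrite("pics/zoomA.png",cv2.resize(im[118:226,140:300],None,fx=5,fy=5,interpolation=cv2.INTER_CUBIC))
cv2.imwrite("pics/zoomB.png",cv2.resize(im[118:226,255:355],None,fx=5,fy=5,interpolation=cv2.INTER_CUBIC))
E
```

```text
brush top mean [ 394.6 -332.9] rect 398.7 -337.5 40.8 114.5 83.4 pca -1.8
brush scene mean [ 390.4 -332.8] rect 419.4 -328.9 177.0 46.7 2.8 pca -0.9
   tri mm [ 394.  -331.4   22.8] gap 0.8
squeegee top mean [428.2 313.9] rect 410.1 322.9 111.0 136.9 63.6 pca -26.6
squeegee scene mean [432.  313.7] rect 411.2 323.3 111.5 141.0 64.0 pca -25.6
   tri mm [428.8 314.7  13.9] gap 0.8
crevice top mean [429.  106.1] rect 423.8 104.5 137.8 22.8 17.4 pca 17.1
crevice scene mean [425.3 104.7] rect 417.4 102.1 144.3 20.7 17.3 pca 16.4
   tri mm [428.5 105.5  22.4] gap 0.8
dispcap top mean [ 477.  -129.1] rect 477.0 -128.9 43.5 12.1 83.9 pca 84.4
dispcap scene mean [ 479.3 -128. ] rect 479.4 -128.4 53.6 32.1 81.9 pca 70.9
   tri mm [ 477.4 -129.1   26.5] gap 0.7
Hbrush top mean [618.6 -91.6] rect 615.4 -92.0 156.4 32.0 8.4 pca 8.4
Hbrush scene mean [620.3 -91.6] rect 614.1 -92.4 158.9 35.2 8.7 pca 8.6
   tri mm [619.4 -92.   14.2] gap 0.3
Hsqueegee top mean [640.1  93.7] rect 606.1 91.2 143.2 105.9 3.7 pca 3.7
Hsqueegee scene mean [635.9  92.8] rect 604.3 90.6 146.6 109.5 3.7 pca 3.8
   tri mm [638.7  93.3  23.3] gap 0.3
Hcrevice top mean [ 612.3 -279.3] rect 616.3 -287.9 142.7 35.7 3.5 pca 5.3
Hcrevice scene mean [ 610.5 -279.9] rect 613.5 -282.3 151.0 55.1 6.2 pca 4.4
   tri mm [ 611.9 -279.2   19.6] gap 0.3
Hdisp top mean [617.1 288.6] rect 623.3 288.0 76.1 40.1 2.4 pca 2.2
Hdisp scene mean [612.5 287.4] rect 611.0 287.2 98.3 44.9 2.0 pca 1.5
   tri mm [615.7 287.1  24.5] gap 0.7
```

View pics/zoomA.png

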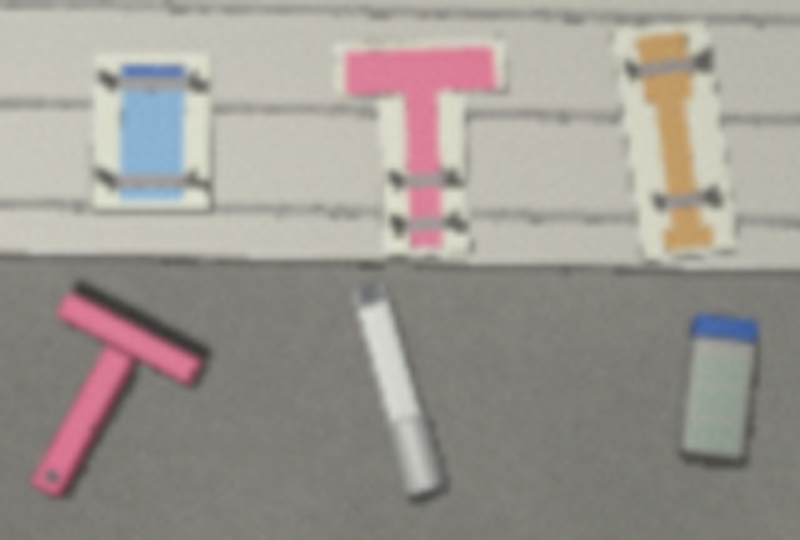

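View pics/zoomB.png

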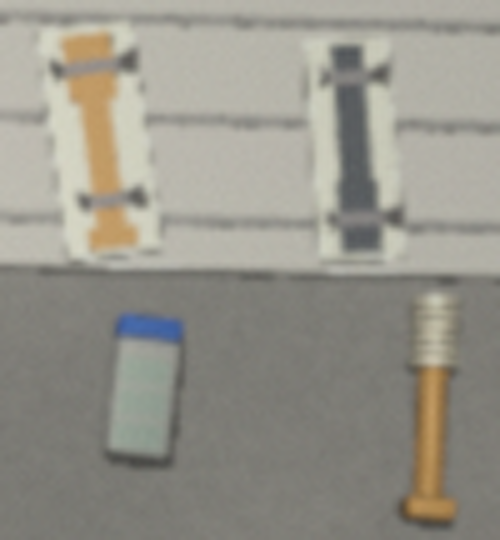

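Zooms confirm the layout: squeegee head up-right, crevice tip at crop (368,290), blue cap at (725,328), bristles at (433,330) – all ends point away from the robot. I'll refine the crevice tool, dispenser, brush and the two incomplete outlines.

```bash
cat > m2.py <<'E'
from h import *
def obj(k,rois,z,fn,files="{}_raw.png",save=True):
    for n,r in zip(("top","scene"),rois):
        im=cv2.imread(files.format(n)); x0,y0,x1,y1=[int(v/1.5625) for v in r]
        b=cv2.resize(im[y0:y1,x0:x1],None,fx=4,fy=4,interpolation=cv2.INTER_CUBIC)
        m=fn(cv2.cvtColor(b,cv2.COLOR_BGR2HSV)).astype(np.uint8)*255
        m=cv2.morphologyEx(m,cv2.MORPH_OPEN,np.ones((5,5)));m=cv2.morphologyEx(m,cv2.MORPH_CLOSE,np.ones((13,13)))
        cs=cv2.findContours(m,cv2.RETR_EXTERNAL,cv2.CHAIN_APPROX_NONE)[0]; c=max(cs,key=cv2.contourArea)[:,0]
        P=np.array([plane(n,(q+.5)/4-.5+[x0,y0],z)[:2] for q in c.astype(float)])*1e3
        (cx,cy),(w,h),a=cv2.minAreaRect(P.astype(np.float32))
        if w<h:w,h,a=h,w,a-90
        print(k,n,"centre",round(cx,1),round(cy,1),"LxW",round(w,1),round(h,1),"yaw",round(a,1))
        cv2.drawContours(b,[c[:,None]],-1,(0,255,0),1); cv2.imwrite(f"c_{k}_{n}.png",cv2.resize(b,(200,290)))
tab=lambda h:(h[...,2]>np.median(h[...,2])+22)|(h[...,1]>80)
if __name__=="__main__":
    obj('brush',((512,265,553,356),(220,250,275,328)),.018,tab)
    obj('crev',((322,268,366,350),(428,282,465,365)),.015,tab)
    obj('disp',((422,276,465,340),(312,276,362,338)),.036,tab)
    obj('Hcrev',((485,185,533,270),(215,330,272,414)),.018,lambda h:(h[...,2]<125)&(h[...,1]>25))
    obj('Hdisp',((240,195,292,255),(495,385,552,450)),.018,lambda h:(h[...,1]>70)&(h[...,0]>90)&(h[...,0]<135))
    r=[np.hstack([cv2.imread(f"c_{k}_{n}.png") for n in("top","scene")]) for k in('brush','crev','disp','Hcrev')]
    cv2.imwrite("pics/cont.png",np.vstack([np.hstack(r[:2]),np.hstack(r[2:])]))
E
python3 m2.py
python3 - <<'E'
from h import *
A=lambda x,y,z:print((x,y),(plane("top",(140+(x+.5)/5-.5,118+(y+.5)/5-.5),z)*1e3).round(1)[:2])
B=lambda x,y,z:print((x,y),(plane("top",(255+(x+.5)/5-.5,118+(y+.5)/5-.5),z)*1e3).round(1)[:2])
print("hcrev");B(347,45,.018);B(361,250,.018)
print("hdisp");A(151,65,.018);A(152,199,.018)
print("crev");A(369,285,.015);A(427,495,.015)
print("disp");A(725,315,.037);A(713,459,.037)
print("brush");B(436,292,.02);B(430,520,.02)
hold(.4,-.33,.12,-2)
E
```

```text
brush top centre 426.1 -332.3 LxW 166.6 37.7 yaw -0.2
brush scene centre 414.8 -331.4 LxW 164.0 45.5 yaw 0.4
crev top centre 424.4 104.9 LxW 140.6 25.0 yaw 17.5
crev scene centre 415.3 102.0 LxW 147.3 23.5 yaw 17.1
disp top centre 436.5 -126.8 LxW 95.0 45.8 yaw -2.6
disp scene centre 480.1 -127.7 LxW 48.9 47.0 yaw 10.7
hcrev
(347, 45) [ 690.6 -272.8]
(361, 250) [ 538.4 -283.2]
hdisp
(151, 65) [662.  290.9]
(152, 199) [562.8 286.1]
crev
(369, 285) [503.8 127.3]
(427, 495) [352.7  81.3]
disp
(725, 315) [ 484.6 -128.8]
(713, 459) [ 381.3 -121.5]
brush
(436, 292) [ 508.5 -337.2]
(430, 520) [ 343.6 -332.4]
shift mm [ 239.9 -114.7  110.8] turn [-0.1  0.  24.9] t 0.1 w 0.0853Traceback (most recent call last):
  File "m2.py", line 19, in <module>
    obj('Hcrev',((485,185,533,270),(215,330,272,414)),.018,lambda h:(h[...,2]<125)&(h[...,1]>25))
    ~~~^^^^^^^^^^^^^^^^^^^^^^^^^^^^^^^^^^^^^^^^^^^^^^^^^^^^^^^^^^^^^^^^^^^^^^^^^^^^^^^^^^^^^^^^^^
  File "m2.py", line 8, in obj
    cs=cv2.findContours(m,cv2.RETR_EXTERNAL,cv2.CHAIN_APPROX_NONE)[0]; c=max(cs,key=cv2.contourArea)[:,0]
                                                                         ~~~^^^^^^^^^^^^^^^^^^^^^^^^
ValueError: max() iterable argument is empty
```

Call:
{"method": "servo_tool", "body": {"series": "0.05 -0.02 0.02 0 0 8 0; 0.1 -0.04 0.04 0 0 16 0; 0.15 -0.06 0.06 0 0 24.6 0; 0.2 -0.08 0.08 0 0 24.6 0; 0.24 -0.095 0.1 0 0 24.6 0", "squeeze": 40}}

```text
clock: 0.6
position: [0.3893, -0.3663, 0.1424]
ee_rot: [0.0, 1.0, -0.015, 0.0]
contact_force: [0.8, -0.2, -0.9]
width: 0.0857
gripper_force: 0.0
```

```bash
python3 -c "
from h import *
hold(.426,-.333,.06,-1.7)"
```

```text
shift mm [ 35.7 -34.4  82.4] turn [ 0. -0. -0.] t 0.6 w 0.0857
```

Call:
{"method": "servo_tool", "body": {"series": "0.0175 -0.0155 0.04 0 0 0 0; 0.0175 -0.0155 0.08 0 0 0 0; 0.0175 -0.0155 0.11 0 0 0 0; 0.0175 -0.0155 0.11 0 0 0 0; 0.0175 -0.0155 0.11 0 0 0 0"}}

```text
clock: 1.1
position: [0.4062, -0.3528, 0.0329]
ee_rot: [-0.0, 1.0, -0.015, -0.0]
contact_force: [-0.1, 0.5, 0.8]
width: 0.0853
gripper_force: 0.0
```

Run:
```python
from h import *
hold(.426,-.333,.004,-1.7)
im=eyes.get_image("scene"); cv2.imwrite("pics/s1.png",cv2.resize(im[110:260,90:290,::-1],None,fx=4,fy=4,interpolation=cv2.INTER_CUBIC))
```

```text
shift mm [ 19.2 -20.3  28.9] turn [-0.  0.  0.] t 1.1 w 0.0853
```

View pics/s1.png

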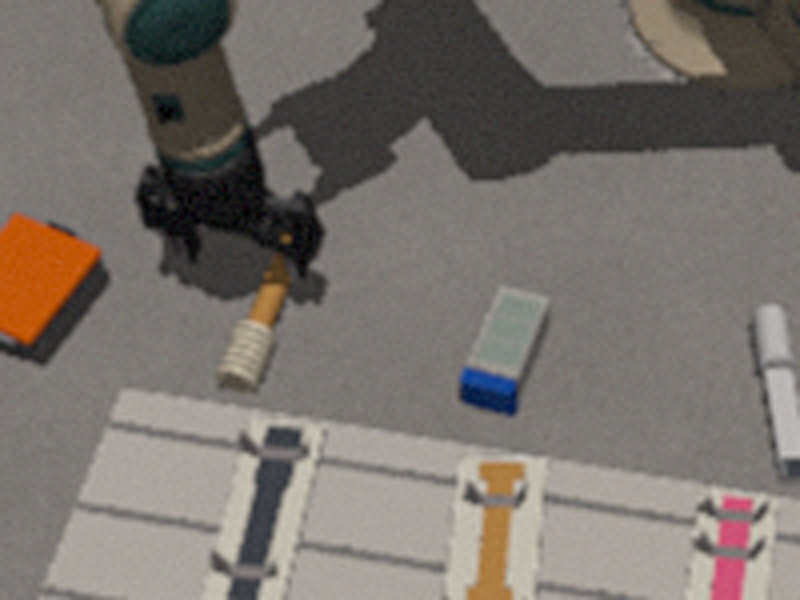

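The picture shows the open gripper over the brush handle, offset to the left by about 2 cm as the state says; shift then lower and close.

Call:
{"method": "servo_tool", "body": {"series": "0.019 -0.020 0.005 0 0 0 0; 0.019 -0.020 0.016 0 0 0 0; 0.019 -0.020 0.0285 0 0 0 0.3; 0.019 -0.020 0.0285 0 0 0 1; 0.019 -0.020 0.0285 0 0 0 1"}}

```text
clock: 1.65
position: [0.4253, -0.3338, 0.0045]
ee_rot: [0.0, 1.0, -0.015, -0.0]
contact_force: [-0.5, -0.3, -0.1]
width: 0.0441
gripper_force: 0.0
```

Call:
{"method": "servo_tool", "body": {"series": "0 0 0 0 0 0 1; 0 0 0 0 0 0 1; 0 0 0 0 0 0 1; 0 0 -0.02 0 0 0 1; 0 0 -0.05 0 0 0 1"}}

```text
clock: 2.15
position: [0.4245, -0.3321, 0.0534]
ee_rot: [-0.002, 1.0, -0.015, -0.002]
contact_force: [0.4, -0.3, -1.2]
width: 0.0208
gripper_force: 39.3
```

Run:
```python
from h import *
hold(.615,-.092,.1,8.4)
for n in("scene","top"):
    im=eyes.get_image(n); cv2.imwrite(n+"1.png",im[:,:,::-1])
a=cv2.imread("scene1.png")[110:260,90:240];b=cv2.imread("top1.png")[110:260,255:405]
cv2.imwrite("pics/s2.png",cv2.resize(np.hstack([a,b]),(800,400),interpolation=cv2.INTER_CUBIC))
```

```text
shift mm [ 183.1 -245.8  -46.4] turn [ -0.2   0.2 -10.1] t 2.15 w 0.0208
```

View pics/s2.png

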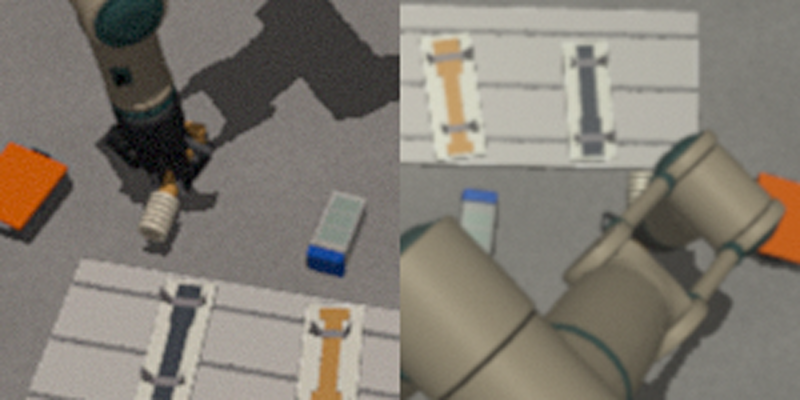

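The brush hangs in the gripper (width 20.8 mm, 39 N), lifted. Carry it over.

Call:
{"method": "servo_tool", "body": {"series": "0.01 -0.01 -0.04 0 0 0 1; 0.035 -0.045 -0.046 0 0 -2 1; 0.065 -0.085 -0.046 0 0 -4 1; 0.095 -0.125 -0.046 0 0 -6 1; 0.12 -0.16 -0.046 0 0 -8 1"}}

```text
clock: 2.75
position: [0.5513, -0.1749, 0.0998]
ee_rot: [-0.0, 0.998, 0.056, -0.0]
contact_force: [0.7, -1.0, -0.4]
width: 0.0206
gripper_force: 39.4
```

```bash
python3 -c "
from h import *
hold(.615,-.092,.1,8.4)"
```

```text
shift mm [ 72.5 -75.3  -0.2] turn [-0.  0. -2.] t 2.75 w 0.0206
```

Call:
{"method": "servo_tool", "body": {"series": "0.025 -0.025 0 0 0 -1 1; 0.05 -0.05 0 0 0 -2 1; 0.0725 -0.0755 0 0 0 -2 1; 0.0725 -0.0755 0 0 0 -2 1; 0.0725 -0.0755 0.02 0 0 -2 1"}}

```text
clock: 3.25
position: [0.6163, -0.0935, 0.0817]
ee_rot: [0.001, 0.997, 0.074, 0.002]
contact_force: [0.1, -1.1, -0.4]
width: 0.0206
gripper_force: 39.5
```

Run:
```python
from h import *
hold(.615,-.092,.025,8.4)
for n in("scene","top"):
    im=eyes.get_image(n); cv2.imwrite(n+"2.png",im[:,:,::-1])
a=cv2.imread("scene2.png")[160:310,140:290];b=cv2.imread("top2.png")[90:240,200:350]
cv2.imwrite("pics/s3.png",cv2.resize(np.hstack([a,b]),(800,400),interpolation=cv2.INTER_CUBIC))
```

```text
shift mm [-1.3 -1.8 56.7] turn [ 0.1 -0.2  0. ] t 3.25 w 0.0206
```

View pics/s3.png

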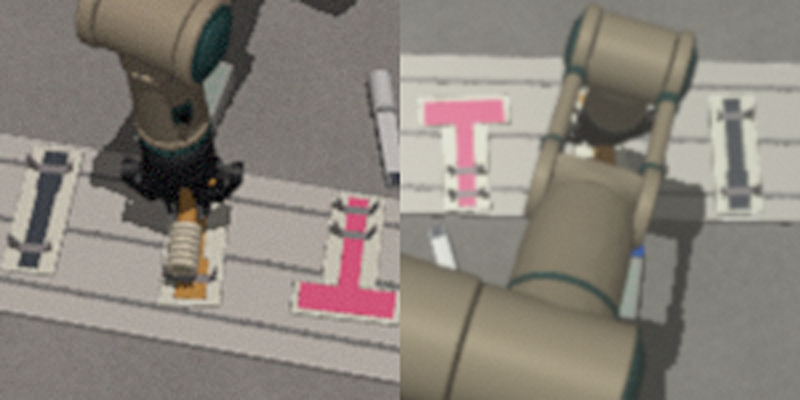

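Run:
```python
from h import *
s=manip.get_state();p=s['position'];d=rot(s['ee_rot']).apply([1,0,0])
for x in (.03,.08):
  for side in(-.018,.018):
    q=p+d*x+np.array([-d[1],d[0],0])*side; q[2]=p[2]-.0045+.018
    print(x,side,((proj("scene",q)-[140,160])/.375).round(0))
```

```text
0.03 -0.018 [170. 227.]
0.03 0.018 [203. 228.]
0.08 -0.018 [165. 268.]
0.08 0.018 [198. 269.]
```

The bristle head sits at crop (165–200, 225–275), exactly where the gripped pose predicts. Lowering.

Call:
{"method": "servo_tool", "body": {"series": "-0.001 -0.002 0.015 0 0 0 1; -0.001 -0.002 0.03 0 0 0 1; -0.001 -0.002 0.045 0 0 0 1; -0.001 -0.002 0.054 0 0 0 1; -0.001 -0.002 0.058 0 0 0 1"}}

```text
clock: 3.85
position: [0.6116, -0.0925, 0.0229]
ee_rot: [-0.0, 0.997, 0.072, -0.001]
contact_force: [-8.4, 1.2, 24.0]
width: 0.0208
gripper_force: 41.9
```

Call:
{"method": "servo_tool", "body": {"series": "0 0 0 0 0 0 0.6; 0 0 0 0 0 0 0.5; 0 0 0 0 0 0 0.3; 0 0 -0.02 0 0 0 0.3; 0 0 -0.05 0 0 0 0.3"}}

```text
clock: 4.35
position: [0.6115, -0.0918, 0.0712]
ee_rot: [-0.001, 0.997, 0.072, -0.002]
contact_force: [-0.0, 0.1, 0.3]
width: 0.0594
gripper_force: 0.0
```

```bash
python3 -c "
from h import *
hold(.4345,-.126,.13,-3.9)"
```

```text
shift mm [-180.3    8.2  -58. ] turn [-0.1  0.2 12.2] t 4.35 w 0.0594
```

Call:
{"method": "servo_tool", "body": {"series": "-0.01 0 -0.035 0 0 0 0.1; -0.05 0.002 -0.035 0 0 3 0; -0.095 0.004 -0.035 0 0 6 0; -0.14 0.006 -0.03 0 0 9 0; -0.18 0.008 -0.03 0 0 12.2 0"}}

```text
clock: 4.85
position: [0.4335, -0.1258, 0.1023]
ee_rot: [0.0, 0.999, -0.035, -0.0]
contact_force: [-1.0, -0.6, 0.2]
width: 0.0858
gripper_force: 0.0
```

Run:
```python
from h import *
hold(.4345,-.126,.005,-3.9)
im=eyes.get_image("scene"); cv2.imwrite("scene3.png",im[:,:,::-1])
cv2.imwrite("pics/s4.png",cv2.resize(im[160:310,140:290,::-1],(600,600),interpolation=cv2.INTER_CUBIC))
```

```text
shift mm [ 1.   0.1 97.3] turn [ 0.   0.1 -0.1] t 4.85 w 0.0858
```

View pics/s4.png

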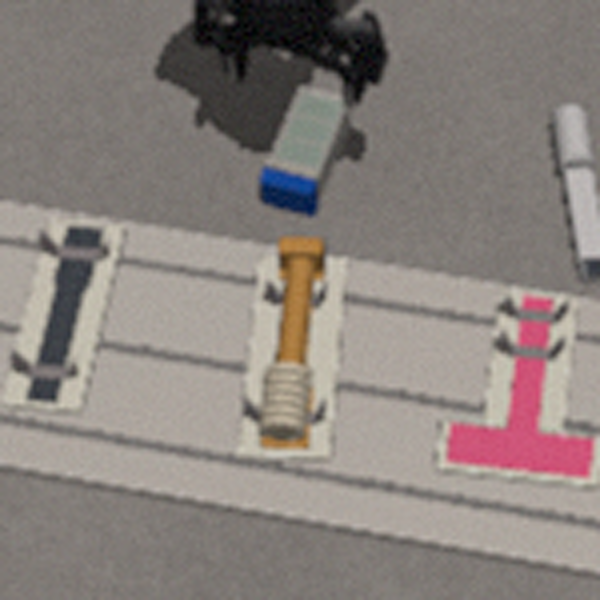

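Run:
```python
from h import *
o=np.array([.615,-.092]);a=np.radians(8.4);d=np.array([np.cos(a),np.sin(a)])
for off in(-.012,0):
 for x,z in((-.08,.054),(-.064,.054),(.03,.054),(.08,.036),(.08,.02),(.08,.018)):
  q=o+d*(x+off); print(off,x,z,((proj("scene",[*q,z])-[140,160])*4).round(0))
```

```text
-0.012 -0.08 0.054 [299. 226.]
-0.012 -0.064 0.054 [297. 244.]
-0.012 0.03 0.054 [286. 353.]
-0.012 0.08 0.036 [282. 424.]
-0.012 0.08 0.02 [284. 432.]
-0.012 0.08 0.018 [284. 433.]
0 -0.08 0.054 [298. 239.]
0 -0.064 0.054 [296. 257.]
0 0.03 0.054 [285. 367.]
0 0.08 0.036 [280. 438.]
0 0.08 0.02 [282. 447.]
0 0.08 0.018 [282. 448.]
```

The brush lies between its clips on the outline, about 4 mm short along x (well within 12 mm) and centred across. Now the dispenser.

Call:
{"method": "servo_tool", "body": {"series": "0.001 0 0.035 0 0 0 0; 0.001 0 0.07 0 0 0 0; 0.001 0 0.097 0 0 0 0; 0.001 0 0.097 0 0 0 0; 0.001 0 0.097 0 0 0 0.5"}}

```text
clock: 5.4
position: [0.4374, -0.1262, 0.0057]
ee_rot: [-0.0, 0.999, -0.034, -0.0]
contact_force: [0.5, -1.4, 0.7]
width: 0.0733
gripper_force: 0.0
```

Call:
{"method": "servo_tool", "body": {"series": "0 0 0 0 0 0 1; 0 0 0 0 0 0 1; 0 0 0 0 0 0 1; 0 0 0 0 0 0 1; 0 0 -0.03 0 0 0 1", "squeeze": 50}}

```text
clock: 5.9
position: [0.435, -0.1251, 0.0343]
ee_rot: [-0.001, 0.999, -0.034, -0.003]
contact_force: [0.0, 0.3, -1.9]
width: 0.0455
gripper_force: 52.0
```

```bash
python3 -c "
from h import *
hold(.612,.288,.12,2.4)"
```

```text
shift mm [ 148.1 -424.4  -85.6] turn [-0.1  0.3 -6.3] t 5.9 w 0.0455
```

Call:
{"method": "servo_tool", "body": {"series": "0.005 -0.01 -0.045 0 0 0 1; 0.03 -0.05 -0.085 0 0 -1 1; 0.05 -0.1 -0.085 0 0 -2 1; 0.07 -0.15 -0.085 0 0 -3 1; 0.085 -0.2 -0.085 0 0 -4 1"}}

```text
clock: 6.4
position: [0.5298, 0.0514, 0.1221]
ee_rot: [0.0, 1.0, 0.001, 0.002]
contact_force: [1.6, 0.2, -1.5]
width: 0.0455
gripper_force: 52.2
```

Call:
{"method": "servo_tool", "body": {"series": "0.015 -0.05 0 0 0 -1 1; 0.03 -0.1 0 0 0 -1.5 1; 0.04 -0.14 0 0 0 -2 1; 0.05 -0.18 0 0 0 -2.3 1; 0.057 -0.205 0 0 0 -2.3 1"}}

```text
clock: 6.9
position: [0.5851, 0.2585, 0.1208]
ee_rot: [-0.001, 1.0, 0.022, 0.001]
contact_force: [-0.6, -0.6, -2.5]
width: 0.0457
gripper_force: 52.1
```

```bash
python3 -c "
from h import *
hold(.612,.288,.085,2.4)"
```

```text
shift mm [ 28.1 -28.3  35.9] turn [-0.1 -0.1  0.1] t 6.9 w 0.0457
```

Call:
{"method": "servo_tool", "body": {"series": "0.014 -0.014 0.01 0 0 0 1; 0.028 -0.028 0.02 0 0 0 1; 0.028 -0.028 0.036 0 0 0 1; 0.028 -0.028 0.036 0 0 0 1; 0.028 -0.028 0.036 0 0 0 1"}}

```text
clock: 7.4
position: [0.611, 0.2839, 0.0844]
ee_rot: [0.0, 1.0, 0.021, -0.001]
contact_force: [1.2, 0.1, -2.7]
width: 0.0453
gripper_force: 52.0
```

Run:
```python
from h import *
hold(.612,.288,.0235,2.4)
for n in("scene","top"):
    im=eyes.get_image(n); cv2.imwrite(n+"4.png",im[:,:,::-1])
a=cv2.imread("scene4.png")[180:330,270:420]
s=manip.get_state();p=s['position'];d=rot(s['ee_rot']).apply([1,0,0]);l=np.array([-d[1],d[0],0])
for x,z in((.05,.04),(.05,0)):
  for side in(-.023,.023):
    q=p+d*x+l*side; q[2]=p[2]-.0057+z
    print(x,z,side,((proj("scene",q)-[270,180])*4).round(0))
cv2.imwrite("pics/s5.png",cv2.resize(a,(600,600),interpolation=cv2.INTER_CUBIC))
```

```text
shift mm [ 1.2 -4.1 60.9] turn [0.  0.1 0. ] t 7.4 w 0.0453
0.05 0.04 -0.023 [238. 354.]
0.05 0.04 0.023 [304. 363.]
0.05 0 -0.023 [231. 377.]
0.05 0 0.023 [296. 385.]
```

View pics/s5.png

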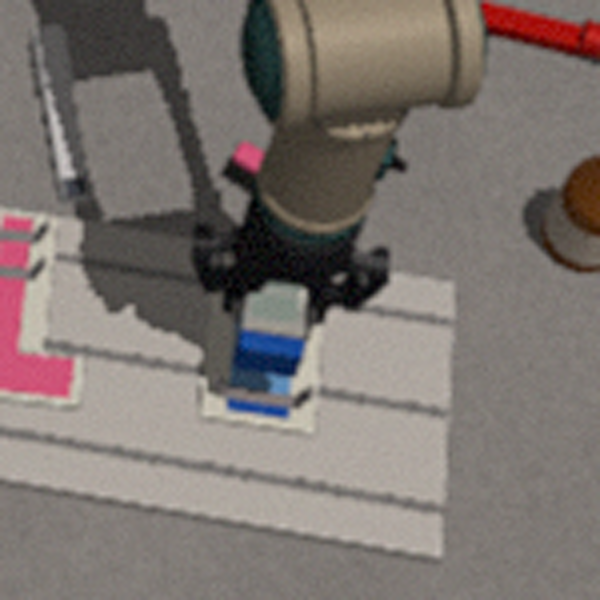

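The dispenser hangs level; its front bottom edge at crop (236–300, 365–372) is about 7 mm short of the outline end (228–288, 405–416) once lowered, and fine across. I'll shift forward 7 mm and lower.

Call:
{"method": "servo_tool", "body": {"series": "0.0075 -0.001 0.015 0 0 0 1; 0.0075 -0.001 0.03 0 0 0 1; 0.0075 -0.001 0.045 0 0 0 1; 0.0075 -0.001 0.055 0 0 0 1; 0.0075 -0.001 0.060 0 0 0 1"}}

```text
clock: 8.0
position: [0.6183, 0.2849, 0.0251]
ee_rot: [0.001, 1.0, 0.021, -0.001]
contact_force: [-10.5, -3.0, 30.8]
width: 0.0453
gripper_force: 55.5
```

Call:
{"method": "servo_tool", "body": {"series": "0 0 0.001 0 0 0 1; 0 0 0.001 0 0 0 0.3; 0 0 0.001 0 0 0 0.2; 0 0 -0.02 0 0 0 0.1; 0 0 -0.06 0 0 0 0"}}

```text
clock: 8.5
position: [0.6169, 0.2847, 0.0812]
ee_rot: [0.001, 1.0, 0.021, -0.004]
contact_force: [1.0, 0.3, 0.1]
width: 0.0853
gripper_force: 0.0
```

```bash
python3 -c "
from h import *
hold(.4258,.3151,.13,-26.3)"
```

```text
shift mm [-190.   -38.3  -47.5] turn [ 0.2  0.4 28.7] t 8.5 w 0.0853
```

Call:
{"method": "servo_tool", "body": {"series": "-0.01 0 -0.04 0 0 0 0; -0.05 -0.01 -0.045 0 0 7 0; -0.1 -0.02 -0.045 0 0 14 0; -0.145 -0.03 -0.045 0 0 21 0; -0.19 -0.0385 -0.045 0 0 28.7 0"}}

```text
clock: 9.0
position: [0.4261, 0.3163, 0.1294]
ee_rot: [-0.0, 0.973, -0.23, 0.0]
contact_force: [0.3, 1.1, -0.4]
width: 0.0853
gripper_force: 0.0
```

Run:
```python
from h import *
hold(.4258,.3151,.004,-26.3)
im=eyes.get_image("scene"); cv2.imwrite("scene5.png",im[:,:,::-1])
o=np.array([.612,.288]);a=np.radians(2.4);d=np.array([np.cos(a),np.sin(a)]);l=np.array([-d[1],d[0]])
for x in(-.05,.05):
  for s in(-.023,.023): print(x,s,((proj("scene",[*(o+d*x+l*s),.058])-[270,180])*4).round(0))
cv2.imwrite("pics/s6.png",cv2.resize(im[180:330,270:420,::-1],(600,600),interpolation=cv2.INTER_CUBIC))
```

```text
shift mm [  0.2   1.3 125.4] turn [-0.1 -0.  -0.3] t 9.0 w 0.0853
-0.05 -0.023 [242. 266.]
-0.05 0.023 [303. 274.]
0.05 -0.023 [233. 389.]
0.05 0.023 [297. 398.]
```

View pics/s6.png

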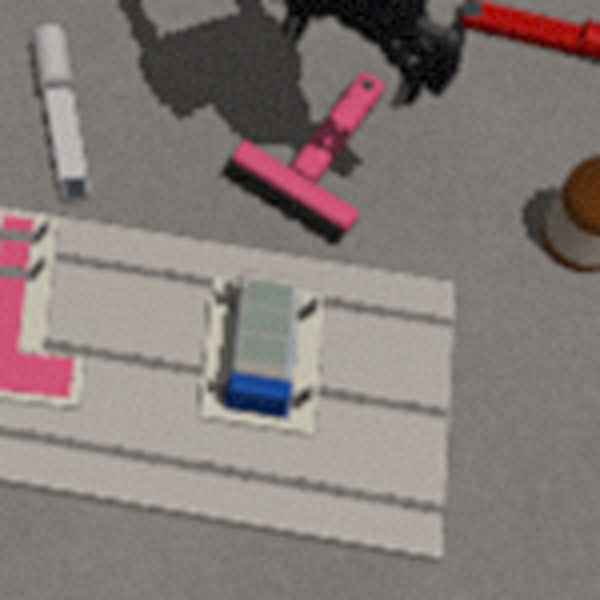

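The dispenser sits between its prongs, cap end on the outline end (228–288, 405–416). Next the squeegee.

Call:
{"method": "servo_tool", "body": {"series": "0 0.001 0.04 0 0 0 0; 0 0.001 0.08 0 0 0 0; 0 0.001 0.11 0 0 0 0; 0 0.001 0.125 0 0 0 0; 0 0.001 0.125 0 0 0 0.4"}}

```text
clock: 9.55
position: [0.426, 0.3142, 0.0021]
ee_rot: [0.002, 0.974, -0.227, -0.002]
contact_force: [-1.2, 0.9, -0.9]
width: 0.073
gripper_force: 0.0
```

Call:
{"method": "servo_tool", "body": {"series": "0 0 0 0 0 0 1; 0 0 0 0 0 0 1; 0 0 0 0 0 0 1; 0 0 0 0 0 0 1; 0 0 0 0 0 0 1"}}

```text
clock: 10.05
position: [0.4284, 0.3156, 0.0057]
ee_rot: [-0.001, 0.974, -0.227, 0.001]
contact_force: [-0.1, -1.0, 6.2]
width: 0.0227
gripper_force: 50.5
```

Call:
{"method": "servo_tool", "body": {"series": "0 0 -0.03 0 0 0 1; 0 0 -0.06 0 0 0 1; 0 0 -0.09 0 0 -4 1; 0 0 -0.11 0 0 -10 1; 0 0 -0.12 0 0 -16 1"}}

```text
clock: 10.55
position: [0.428, 0.3156, 0.1267]
ee_rot: [-0.001, 0.996, -0.088, 0.002]
contact_force: [-0.1, 0.2, -1.8]
width: 0.0228
gripper_force: 49.7
```

```bash
python3 -c "
from h import *
hold(.616,.0915,.12,3.7)"
```

```text
shift mm [224.2 187.9   6.9] turn [ -0.1  -0.2 -13.7] t 10.55 w 0.0228
```

Call:
{"method": "servo_tool", "body": {"series": "0.03 0.025 0 0 0 -3 1; 0.065 0.055 0.005 0 0 -6 1; 0.1 0.085 0.007 0 0 -9 1; 0.135 0.115 0.007 0 0 -12 1; 0.165 0.14 0.007 0 0 -13.7 1"}}

```text
clock: 11.05
position: [0.5656, 0.1458, 0.1173]
ee_rot: [0.0, 1.0, 0.03, 0.0]
contact_force: [1.5, 0.7, -0.8]
width: 0.0227
gripper_force: 49.7
```

```bash
python3 -c "
from h import *
hold(.616,.0915,.085,3.7)"
```

```text
shift mm [47.1 57.3 32.3] turn [ 0.  -0.  -0.2] t 11.05 w 0.0227
```

Call:
{"method": "servo_tool", "body": {"series": "0.022 0.026 0 0 0 0 1; 0.0465 0.0565 0.01 0 0 0 1; 0.0465 0.0565 0.032 0 0 0 1; 0.0465 0.0565 0.032 0 0 0 1; 0.0465 0.0565 0.032 0 0 0 1"}}

```text
clock: 11.55
position: [0.6132, 0.0944, 0.0849]
ee_rot: [-0.0, 1.0, 0.03, -0.001]
contact_force: [0.3, -0.6, -0.8]
width: 0.0227
gripper_force: 49.7
```

Run:
```python
from h import *
hold(.616,.0915,.0237,3.7)
im=eyes.get_image("scene"); cv2.imwrite("scene6.png",im[:,:,::-1])
s=manip.get_state();p=s['position'];d=rot(s['ee_rot']).apply([1,0,0]);l=np.array([-d[1],d[0],0])
P=lambda q:((proj("scene",q)-[210,180])*4).round(0)
for x,z in((.05,.02),(.03,.02)):
  for side in(-.055,.055):
    q=p+d*x+l*side; q[2]=p[2]-.0055+z
    print("pink top edge",x,side,P(q))
o=np.array([.6167,.0916]);a=np.radians(3.7);d=np.array([np.cos(a),np.sin(a)]);l=np.array([-d[1],d[0]])
for s in(-.055,.055): print("seated, same edge",P([*(o+d*.05+l*s),.038]),"outline end",P([*(o+d*.062+l*s),.018]))
cv2.imwrite("pics/s7.png",cv2.resize(im[180:330,210:360,::-1],(600,600),interpolation=cv2.INTER_CUBIC))
```

```text
shift mm [ 2.8  3.  61.2] turn [-0.   0.1 -0.3] t 11.55 w 0.0227
pink top edge 0.05 -0.055 [168. 318.]
pink top edge 0.05 0.055 [321. 336.]
pink top edge 0.03 -0.055 [172. 293.]
pink top edge 0.03 0.055 [324. 310.]
seated, same edge [165. 356.] outline end [163. 381.]
seated, same edge [312. 372.] outline end [309. 398.]
```

View pics/s7.png

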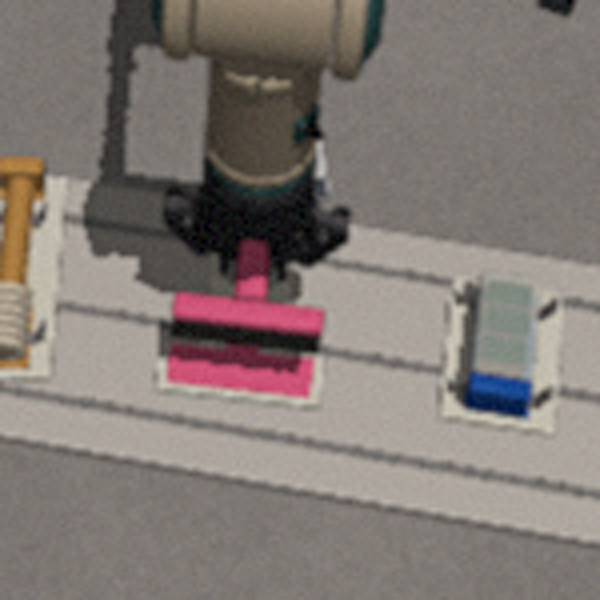

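The held squeegee matches its predicted pose to 1–2 px, and the outline end (167,382)–(312,397) agrees. Lower it.

Call:
{"method": "servo_tool", "body": {"series": "0.003 0.002 0.015 0 0 -0.3 1; 0.003 0.002 0.03 0 0 -0.3 1; 0.003 0.002 0.045 0 0 -0.3 1; 0.003 0.002 0.056 0 0 -0.3 1; 0.003 0.002 0.061 0 0 -0.3 1"}}

```text
clock: 12.1
position: [0.6165, 0.0928, 0.0236]
ee_rot: [0.0, 0.999, 0.033, -0.001]
contact_force: [-12.2, -0.5, 27.1]
width: 0.0227
gripper_force: 53.0
```

Call:
{"method": "servo_tool", "body": {"series": "0 0 0.001 0 0 0 1; 0 0 0.001 0 0 0 0.6; 0 0 0.001 0 0 0 0.4; 0 0 -0.02 0 0 0 0.3; 0 0 -0.06 0 0 0 0.3"}}

```text
clock: 12.6
position: [0.6152, 0.0923, 0.0821]
ee_rot: [0.0, 0.999, 0.032, -0.003]
contact_force: [0.9, -1.2, -0.7]
width: 0.0598
gripper_force: 0.0
```

```bash
python3 -c "
from h import *
hold(.4306,.105,.1,17)"
```

```text
shift mm [-183.5  -24.6  -16.6] turn [ -0.    0.4 -13.3] t 12.6 w 0.0598
```

Call:
{"method": "servo_tool", "body": {"series": "-0.01 0 -0.03 0 0 0 0; -0.05 -0.006 -0.03 0 0 -4 0; -0.1 -0.012 -0.025 0 0 -8 0; -0.145 -0.02 -0.02 0 0 -12 0; -0.1835 -0.0245 -0.017 0 0 -13.3 0"}}

```text
clock: 13.1
position: [0.43, 0.1052, 0.1012]
ee_rot: [-0.0, 0.989, 0.149, -0.0]
contact_force: [-0.6, -0.1, 1.3]
width: 0.0853
gripper_force: 0.0
```

Run:
```python
from h import *
hold(.4306,.105,.003,17)
im=eyes.get_image("scene"); cv2.imwrite("scene7.png",im[:,:,::-1])
cv2.imwrite("pics/s8.png",cv2.resize(im[160:310,210:360,::-1],(600,600),interpolation=cv2.INTER_CUBIC))
```

```text
shift mm [ 0.6  0.3 98.2] turn [-0.   0.   0.1] t 13.1 w 0.0853
```

View pics/s8.png

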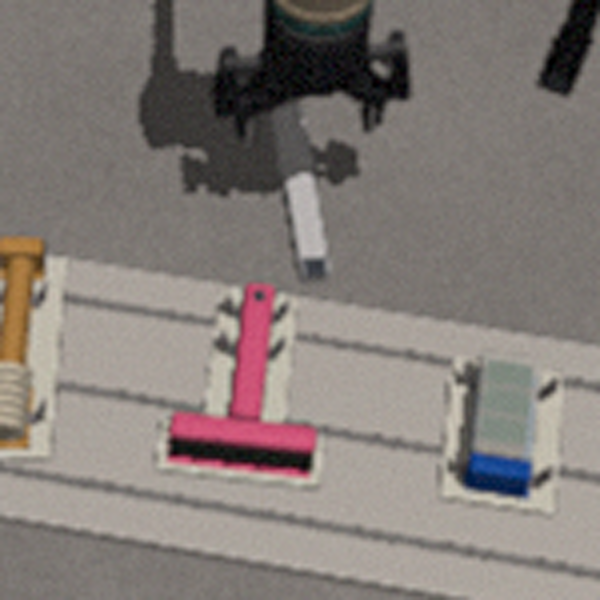

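Squeegee lies on its outline between the clips (crossbar front at (167,457)–(313,472)). Now the crevice tool.

Call:
{"method": "servo_tool", "body": {"series": "0.0005 0 0.035 0 0 0 0; 0.0005 0 0.07 0 0 0 0; 0.0005 0 0.09 0 0 0 0; 0.0005 0 0.098 0 0 0 0; 0.0005 0 0.098 0 0 0 0.4"}}

```text
clock: 13.65
position: [0.4332, 0.1051, 0.0028]
ee_rot: [0.0, 0.989, 0.148, -0.001]
contact_force: [0.1, 0.7, -0.7]
width: 0.0735
gripper_force: 0.0
```

Call:
{"method": "servo_tool", "body": {"series": "0 0 0 0 0 0 1; 0 0 0 0 0 0 1; 0 0 0 0 0 0 1; 0 0 0 0 0 0 1; 0 0 0 0 0 0 1"}}

```text
clock: 14.15
position: [0.4342, 0.1053, 0.0045]
ee_rot: [0.0, 0.989, 0.148, 0.001]
contact_force: [-0.7, -0.1, 4.5]
width: 0.0223
gripper_force: 49.9
```

Call:
{"method": "servo_tool", "body": {"series": "0 0 -0.03 0 0 0 1; 0 0 -0.06 0 0 0 1; 0 0 -0.09 0 0 3 1; 0 0 -0.11 0 0 6 1; 0 0 -0.12 0 0 9 1"}}

```text
clock: 14.65
position: [0.4343, 0.1052, 0.1258]
ee_rot: [0.0, 0.998, 0.069, 0.002]
contact_force: [0.0, 0.6, -1.9]
width: 0.0229
gripper_force: 49.7
```

```bash
python3 -c "
from h import *
hold(.617,-.2778,.125,4.2)"
```

```text
shift mm [128.4 404.5   1.5] turn [ 0.  -0.3  3.7] t 14.65 w 0.0229
```

Call:
{"method": "servo_tool", "body": {"series": "0.015 0.03 0 0 0 1 1; 0.035 0.075 0 0 0 2 1; 0.05 0.12 0 0 0 3 1; 0.065 0.165 0 0 0 3.7 1; 0.08 0.21 0 0 0 3.7 1"}}

```text
clock: 15.15
position: [0.5421, -0.0933, 0.1236]
ee_rot: [-0.0, 0.999, 0.037, 0.0]
contact_force: [0.5, 0.6, -1.8]
width: 0.0225
gripper_force: 49.7
```

Call:
{"method": "servo_tool", "body": {"series": "0.01 0.045 0 0 0 0 1; 0.02 0.09 0 0 0 0 1; 0.03 0.13 0 0 0 0 1; 0.038 0.16 0 0 0 0 1; 0.045 0.18 0 0 0 0 1"}}

```text
clock: 15.65
position: [0.6003, -0.2706, 0.1232]
ee_rot: [0.0, 0.999, 0.037, 0.0]
contact_force: [1.0, 0.9, -1.6]
width: 0.0222
gripper_force: 49.7
```

```bash
python3 -c "
from h import *
hold(.620,-.2778,.085,4.2)"
```

```text
shift mm [19.1  8.6 38.3] turn [ 0.1 -0.  -0. ] t 15.65 w 0.0222
```

Call:
{"method": "servo_tool", "body": {"series": "0.019 0.0085 0.01 0 0 0 1; 0.019 0.0085 0.025 0 0 0 1; 0.019 0.0085 0.038 0 0 0 1; 0.019 0.0085 0.038 0 0 0 1; 0.019 0.0085 0.038 0 0 0 1"}}

```text
clock: 16.15
position: [0.6191, -0.2743, 0.0851]
ee_rot: [-0.0, 0.999, 0.038, -0.001]
contact_force: [0.0, -0.7, -1.7]
width: 0.0224
gripper_force: 49.7
```

Run:
```python
from h import *
hold(.620,-.2778,.0228,4.2)
im=eyes.get_image("scene"); cv2.imwrite("scene8.png",im[:,:,::-1])
s=manip.get_state();p=s['position'];d=rot(s['ee_rot']).apply([1,0,0]);l=np.array([-d[1],d[0],0])
P=lambda q:((proj("scene",q)-[90,160])*4).round(0)
for off in (-.003,):
 for x,z in((.075,.018),(.075,0)):
  for side in(-.012,.012):
    q=p+d*(x+off)+l*side; q[2]=p[2]-.0045+z
    print("held tip",x,z,side,P(q))
o=np.array([.617,-.2778]);a=np.radians(4.2);d=np.array([np.cos(a),np.sin(a)]);l=np.array([-d[1],d[0]])
for s in(-.012,.012): print("outline tip",P([*(o+d*.075+l*s),.018]))
cv2.imwrite("pics/s9.png",cv2.resize(im[160:310,90:240,::-1],(600,600),interpolation=cv2.INTER_CUBIC))
```

```text
shift mm [ 0.7  3.6 62.3] turn [-0.   0.1  0.1] t 16.15 w 0.0224
held tip 0.075 0.018 -0.012 [205. 354.]
held tip 0.075 0.018 0.012 [237. 357.]
held tip 0.075 0 -0.012 [210. 365.]
held tip 0.075 0 0.012 [242. 368.]
outline tip [223. 400.]
outline tip [254. 403.]
```

View pics/s9.png

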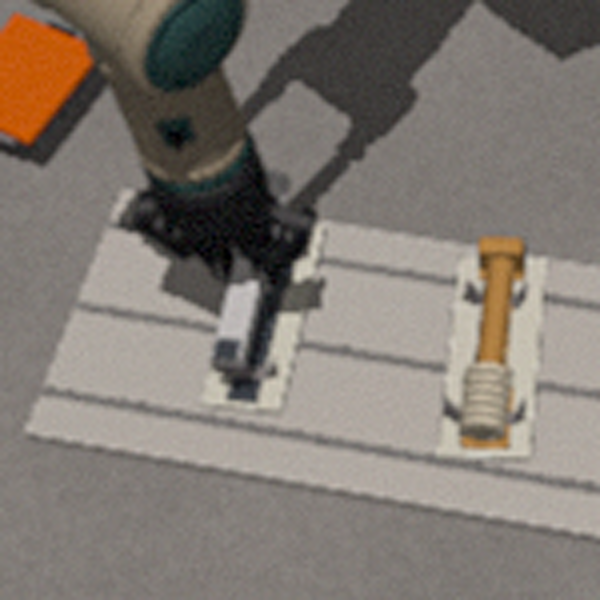

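The held tip (212–240, ~366) matches prediction; the outline tip is seen at (228–256, 398), about 2 mm to the right of my estimate. Corrected and lowering.

Call:
{"method": "servo_tool", "body": {"series": "-0.001 0.002 0.015 0 0 0 1; -0.001 0.002 0.03 0 0 0 1; -0.001 0.002 0.045 0 0 0 1; -0.001 0.002 0.056 0 0 0 1; -0.001 0.002 0.0615 0 0 0 1"}}

```text
clock: 16.7
position: [0.6184, -0.2765, 0.0229]
ee_rot: [-0.0, 0.999, 0.038, -0.001]
contact_force: [0.4, 0.6, -2.1]
width: 0.0225
gripper_force: 49.7
```

Call:
{"method": "servo_tool", "body": {"series": "0 0 0.001 0 0 0 1; 0 0 0.001 0 0 0 0.6; 0 0 0.001 0 0 0 0.4; 0 0 -0.02 0 0 0 0.3; 0 0 -0.06 0 0 0 0.3"}}

```text
clock: 17.2
position: [0.6169, -0.2758, 0.0817]
ee_rot: [-0.002, 0.999, 0.038, -0.003]
contact_force: [-0.0, -0.3, 0.4]
width: 0.0593
gripper_force: 0.0
```

Call:
{"method": "servo_tool", "body": {"series": "-0.02 0 -0.05 0 0 0 0; -0.07 0.02 -0.08 0 0 0 0; -0.12 0.04 -0.1 0 0 0 0; -0.17 0.06 -0.1 0 0 0 0; -0.22 0.08 -0.1 0 0 0 0"}}

```text
clock: 17.7
position: [0.43, -0.362, 0.1853]
ee_rot: [0.002, 0.999, 0.038, 0.002]
contact_force: [-0.1, -0.4, -0.6]
width: 0.0855
gripper_force: 0.0
```

Call:
{"method": "servo_tool", "body": {"series": "-0.05 0.03 0 0 0 0 0; -0.1 0.06 0 0 0 0 0; -0.13 0.09 0 0 0 0 0; -0.14 0.1 0 0 0 0 0; -0.14 0.1 0 0 0 0 0"}}

```text
clock: 18.2
position: [0.2965, -0.4739, 0.1837]
ee_rot: [0.002, 0.999, 0.035, -0.0]
contact_force: [0.2, 0.7, 0.1]
width: 0.0854
gripper_force: 0.0
```

Run:
```python
from h import *
for n in("scene","top"): cv2.imwrite(n+"9.png",eyes.get_image(n)[:,:,::-1])
t=cv2.imread("top9.png")[110:185,140:350];s=cv2.imread("scene9.png")[200:305,130:360]
cv2.imwrite("pics/fin.png",np.vstack([cv2.resize(t,(798,285),interpolation=cv2.INTER_CUBIC),cv2.resize(s,(798,312),interpolation=cv2.INTER_CUBIC)]))
T={'brush':(.615,-.092,8.4,[(-.08,.054),(.08,.036)]),'sq':(.6167,.0925,3.7,[(-.085,.04),(.05,.038),(.062,.03)]),'crev':(.617,-.277,4.2,[(-.08,.045),(.075,.036)]),'disp':(.612,.288,2.4,[(-.05,.058),(.05,.058)])}
for k,(x,y,a,L) in T.items():
  d=np.array([np.cos(np.radians(a)),np.sin(np.radians(a))])
  for u,z in L: print(k,u,((proj("top",[*(np.array([x,y])+d*u),z])-[140,110]+.5)*3.8).round(0),((proj("scene",[*(np.array([x,y])+d*u),z])-[130,200]+.5)*[3.47,2.97]+[0,285]).round(0))
```

```text
brush -0.08 [527. 213.] [295. 345.]
brush 0.08 [503.  52.] [280. 493.]
sq -0.085 [323. 215.] [503. 378.]
sq 0.05 [318.  75.] [487. 498.]
sq 0.062 [318.  65.] [485. 512.]
crev -0.08 [717. 217.] [105. 324.]
crev 0.075 [703.  59.] [ 67. 459.]
disp -0.05 [109. 175.] [724. 428.]
disp 0.05 [109.  70.] [717. 519.]
```

View pics/fin.png

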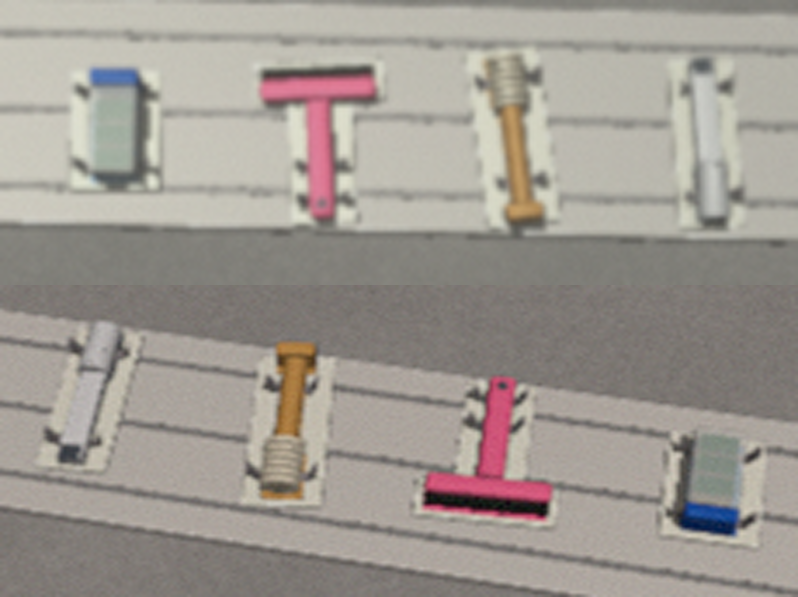

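All four lie on their outlines within a few mm: in the top half the dispenser spans rows 68–183, the squeegee 65–218, the brush 55–222 (about 4 mm short) and the crevice tool 59–222. The gripper is clear.

```bash
python3 -c "
from rig import manip
print(manip.sign_off())"
```

```text
the job is handed in; nothing more can be done
None
```

I placed the brush, squeegee, crevice tool and dispenser in their holders and handed the job in at about 18 s. The final pictures show all four on their outlines, the brush about 4 mm short; the latch box and bottle were not touched, and sign-off gave no verdict.

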